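# Pack the seed-sample case in layers

### The arm

A 6-joint arm with a two-finger parallel gripper is mounted at the origin on the work surface. World frame = base frame: x ahead of the robot, y to its left, z up, the work surface at z = 0. Lengths are in m, angles in rad, forces in N, time in s.
With the tool pointing down it reaches from about 0.375 to 0.9 m from the base axis. Payload 3.1 kg.
Tool frame: the origin (TCP) lies where the fingers leave the gripper's body, on its centre line; the fingertips stand manip.tip_reach ahead of it and the grasp point (between the pads) lies 54 mm ahead of it (manip.tip_reach is the distance from the TCP to the fingertips, in m); z points along the fingers, y is the direction in which the jaws open and shut (so a half turn about z gives the same grasp; the last joint's range is limited). The gripper opens to 85 mm and grips with 20 to 120 N. Pads are 22 mm wide; open, the fingers measure 114 mm over their backs; the gripper's body (76 mm by 85 mm) begins 54 mm behind the grasp point. The pads swing forward as they close: fully open they stand 13 mm farther back than shut.
Start: joints at [1.056, 0.527, 1.433, -0, 1.181, -0.178], TCP at [0.206, 0.59, 0.304] pointing down, gripper open.
Joint ranges: [-3.08, 3.08], [-0.75, 2.2], [0.22, 2.44], [-1.43, 4.57], [0, 2.65], [-2.85, 2.85]. Speed limits (rad/s): [2.79, 2.79, 3.14, 3.14, 3.14, 3.14].

### API

Orientations are given as a unit quaternion [x, y, z, w].
In Python, from station import manip, cams, order gives the robot as it stands. The module is installed in compiled form; this text tells all that it offers.
- The arm moves only by the tool drive_tool, never from a script. Its arguments are lists of equal length, an entry for each row: "linear": the shift along the tool's x, y, z in mm, a list of three; "rot": the turn, a rotation vector about the tool's x, y, z in degrees, a list of three; "hand": the finger opening in mm, from 0 to 85.4. A call has 1 to 20 rows; each row shifts and turns the pose as measured when the row begins, along the tool's axes as they then stand; what a row does not reach is not made up. A row lasts 1/12 s, in which the tool goes at most 41.7 mm and 7.16 degrees, less where a joint would pass 70% of its speed; a pose out of reach is approached as far as the arm can. A call with a gripper value outside its range is refused whole. The fingers move at their own pace and stop on an object; "force" is the grip in N (left out, the last holds). Time passes only in rows, so rows that do not move let the fingers close. It gives the time, the measured TCP pose, the force and the opening at its end, in the units of the state.
- manip.sense(): the state, without advancing time (a new reading comes with each control period).
- cams.snapshot(name): name is "side" or "top" or "wrist"; returns the picture (384x512x3 uint8, red, green, blue); there is no depth.
- cams.camera_model(name): a dict with "vfov" (degrees; the focal length in pixels is half the picture's height over the tangent of half this angle, whatever the lens; pixels are square), "cx", "cy" (the principal point, pixels), "k1" (the pictures are not rectified: a ray, as slopes to the right and down, at radius r is drawn at 1 + k1 r^2 times it, then the intrinsics apply), "rvec" (rotation vector, rad) and "tvec" (3), from world to camera coordinates, as OpenCV has them. Camera axes: x right, y down, z forward; pixel columns grow to the right and rows downward; lengths in m; the calibration is good to about 2 mm. A picture is of the moment at which its call begins: read the wrist's pose just before it. camera_model takes no time and is no camera call; for the wrist camera it gives the pose at the moment of the call.
- order.sign_off(): hands the job in, once; it reports no verdict.
Trained networks look in the newest picture that a camera, given by its name, has taken for a name from the list of things; names that differ only in an ending like _2 or _b are one class to them, and where a whole thing is asked for, a point or a joint stands for the part that bears it (a point fixed in the world has none). Each returns a list of dicts, best first, with "score" (0 to 1); they miss things now and then, are a little off and sometimes report something else, mostly with a low value. They report only what shows in the picture. A call takes as long as a camera call. They do not tell look-alikes from the thing itself.
- cams.regions_of(label, camera): "pixels" (384x512 bool, what is visible of it) and "rect" ([left, top, right, bottom] in pixels, round what is visible of it).
- cams.spot_point(label, camera): "at" ([column, row] in pixels: a listed point, or the origin of a listed thing).
The state is a dict: "t": time; "q": joint angles; "qd": joint speeds; "tau": joint torques, N m; "tcp_pos": TCP position; "tool_rot": TCP orientation; "force": force on the tool from outside, world axes, zero at the start; "ft_torque": the same for the moment, N m; "finger_gap": opening from 0.0 (shut) to 1.0 (fully open).
Only numpy, scipy, OpenCV 4.12 (cv2) and the standard library are available. Lean on these libraries where they do the work, as an engineer would, in place of code of your own. Each camera call takes 0.05 s, during which the arm holds its last target. There are 200 camera calls.

### The job

Pack the grey transport case in layers: first stand the seed tub with the green lid upright on the floor of the case, between the black ledges. Then lay the white divider plate flat on both ledges over it, orange handle up, and last set the blue box flat on the divider, on either side of the handle.

Things in the scene. Friction and masses are not known exactly. Their poses are not given: they have to be found in the camera images.
- case: Grey open transport case, fixed: outside 250 (x) x 160 (y) x 85 mm, walls and floor 5 mm (inside 240 x 150 mm). Origin: centre of its underside, on the bench; z up. Inside each end (+x, -x) a black ledge, 35 mm deep along x, spans the width, its top 50 mm above the inner floor (55 mm above the bench); the well between the ledges is 170 x 150 mm.
- green_tub_center (a point): Centre (half-way up) of the loose seed tub with the green lid: an upright white cylinder, 54 mm in diameter, 42 mm tall, about 90 g. z is its upright axis. Tubs of the same size with red and black lids stand nearby and are not wanted.
- divider_grip (a point): Centre of the orange handle of the loose white divider plate (120 g, flat on the bench), over the plate's centre, 23 mm above its underside; z normal to the plate. Plate 220 (x) x 130 (y) x 5 mm; the upright handle is 12 mm thick (x), 50 mm long (y), 36 mm tall above the plate. It is carried by the handle and fits into the case lengthwise, either way round, 10 mm to spare at each edge.
- blue_box_center (a point): Centre (half-way up) of the loose blue box, a closed rigid box 70 (x) x 52 (y) x 40 mm (z), about 100 g, lying flat. A pink box of the same size is not wanted. It goes on the divider between the handle and an end wall of the case, a space about 114 mm long and 150 mm wide.
There are look-alikes about, which are no part of the job. What is shaped like the part that bears green_tub_center but yellow is not meant.

How it is judged:
By the outcome, as a careful person would: the job done as asked, in the order asked, and still so for the second after the job is handed in, with the robot touching nothing.
It also fails if it takes over 72 s, if anything falls off the work surface, if the arm or the gripper's body presses on something with over 40 N, if the wrist force passes 120 N, or if a joint passes its speed limit or range.

## Working session

There is one attempt and no reset: what is moved stays moved. The work goes in short steps, Python scripts to look and compute and a tool call to move; the robot and the scene stay as the last step left them, time stands still between calls to the robot, and variables do not carry over. Pictures are saved under pics/ and viewed, about 8 in all and at most 12, crops included, and the job is handed in when it is done.

Besides the shell and the picture viewer there is one more tool, called after "Emit:" as name(argument=value, ...) on one line, values as JSON. drive_tool: Moves the arm, as the interface text tells. Its arguments: {"type":"object","properties":{"linear":{"type":"array","items":{"type":"array","items":{"type":"number"}}},"rot":{"type":"array","items":{"type":"array","items":{"type":"number"}}},"hand":{"type":"array","items":{"type":"number"}},"force":{"type":"number"}},"required":["linear","rot","hand"]}

```bash
mkdir -p pics; cat > h.py <<'E'
from station import manip, cams, order
import numpy as np, cv2
from scipy.spatial.transform import Rotation as R
def K(m): 
    f=192/np.tan(np.radians(m["vfov"]/2)); return f
def ray(m,px):
    f=K(m); d=np.array([(px[0]-m["cx"])/f,(px[1]-m["cy"])/f]); u=d.copy()
    for _ in range(20): u=d/(1+m["k1"]*(u@u))
    Rm=R.from_rotvec(m["rvec"]).as_matrix(); return -Rm.T@np.array(m["tvec"]), Rm.T@np.array([u[0],u[1],1])
def at_z(m,px,z):
    o,d=ray(m,px); return o+d*(z-o[2])/d[2]
def proj(m,P):
    p=R.from_rotvec(m["rvec"]).as_matrix()@np.array(P)+np.array(m["tvec"]); u=p[:2]/p[2]
    u=u*(1+m["k1"]*(u@u)); return u*K(m)+[m["cx"],m["cy"]]
def snap(n,f):
    im=cams.snapshot(n); cv2.imwrite("pics/"+f,im[:,:,::-1]); return im
E
python3 - <<'E'
from h import *
s=manip.sense(); print(s["t"],s["tcp_pos"],s["tool_rot"],s["finger_gap"],manip.tip_reach)
a=snap("top","top0.png"); b=snap("side","side0.png")
cv2.imwrite("pics/a.png",np.hstack([a,b])[:,:,::-1])
for n in("top","side"):
  m=cams.camera_model(n); print(n,m)
  for l,z in(("case",0),("green_tub_center",.021),("divider_grip",.023),("blue_box_center",.02)):
    for r in cams.spot_point(l,n)[:5]: print(l,np.round(r["at"],1),round(r["score"],2),np.round(at_z(m,r["at"],z),4))
E
```

```text
0.0 [0.20562164 0.58960216 0.30289314] [ 1.67109721e-01  9.85937670e-01 -1.04902948e-03 -3.89632581e-04] 0.9941802632391079 0.0726
top {'vfov': 50.98095920269811, 'cx': 250.02386548116104, 'cy': 192.16886171453734, 'k1': -0.010474653939037609, 'rvec': array([ 2.11538077, -2.09830225,  0.2271292 ]), 'tvec': array([-0.00213459,  0.58854593,  1.08658838])}
case [311.  244.5] 0.98 [ 0.4467 -0.1775  0.    ]
green_tub_center [222.7 164.1] 0.84 [0.6838 0.0857 0.021 ]
green_tub_center [256.  168.2] 0.59 [ 0.6718 -0.0146  0.021 ]
green_tub_center [218.7 138.4] 0.52 [0.7654 0.0998 0.021 ]
divider_grip [197.6 246.5] 0.88 [0.4363 0.1522 0.023 ]
blue_box_center [105.4 218.9] 0.78 [0.5146 0.4258 0.02  ]
side {'vfov': 51.81133154201449, 'cx': 262.71598875973365, 'cy': 190.04194344275896, 'k1': -0.057515349202241266, 'rvec': array([ 2.38417677, -0.30656165,  0.11337411]), 'tvec': array([-0.57405556,  0.12759858,  1.02364511])}
case [215.5 262. ] 0.87 [ 0.425  -0.1827  0.    ]
green_tub_center [305.4 160.7] 0.82 [0.7481 0.0854 0.021 ]
green_tub_center [291.  188.8] 0.55 [ 0.6719 -0.0134  0.021 ]
divider_grip [202.5 162. ] 0.56 [0.4474 0.157  0.023 ]
blue_box_center [207.1 111. ] 0.94 [0.5013 0.4104 0.02  ]
blue_box_center [198.3 160.4] 0.47 [0.4362 0.1705 0.02  ]
```

View pics/top0.png

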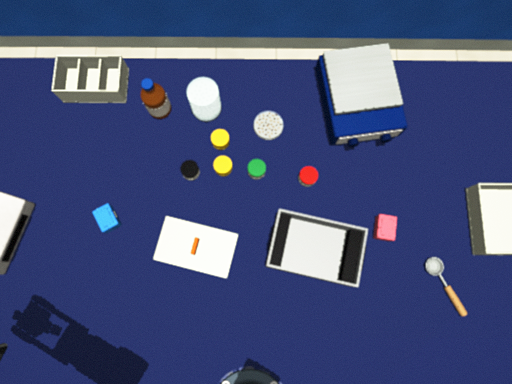

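View pics/side0.png

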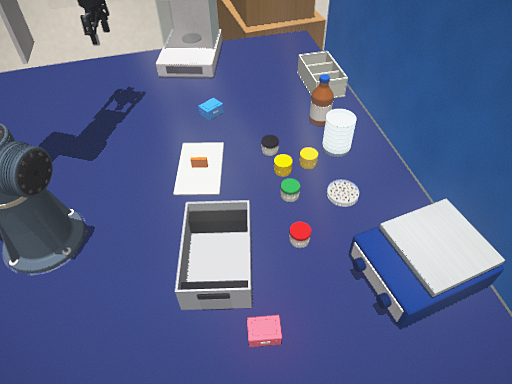

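Top view: green tub (257,168), case (317,248), divider (196,246), blue box (106,218). The networks' other tub hits are the yellow ones. Next I measure poses from masks.

```bash
cat >> h.py <<'E'
def fit(m,mask,z):
    c=max(cv2.findContours(mask.astype(np.uint8),0,1)[0],key=cv2.contourArea)[:,0,:]
    P=np.array([at_z(m,p,z)[:2] for p in c])*1000
    (cx,cy),(w,h),a=cv2.minAreaRect(P.astype(np.float32))
    if w<h: w,h,a=h,w,a+90
    return np.round([cx,cy,w,h,(a+90)%180-90],1)
E
python3 - <<'E'
from h import *
im=cams.snapshot("top");m=cams.camera_model("top");hsv=cv2.cvtColor(im,cv2.COLOR_RGB2HSV)
for l,zs in(("case",(.085,)),("divider_grip",(.005,)),("blue_box_center",(.04,)),("green_tub_center",(.042,))):
  for r in cams.regions_of(l,"top")[:5]:
    k=r["pixels"]; print(l,round(r["score"],2),r["rect"],np.median(hsv[k],0),[fit(m,k,z) for z in zs])
g=cv2.inRange(hsv,(45,120,60),(80,255,255)); g[:,:240]=0;g[:,280:]=0
print("green",fit(m,g,.042))
o=cv2.inRange(hsv,(5,150,100),(18,255,255)); o[:,:180]=0;o[:,215:]=0;o[:220]=0;o[270:]=0
print("handle",fit(m,o,.03))
E
```

```text
case 0.85 [267.6, 208.2, 369.0, 287.0] [ 38.   5. 237.] [array([ 431.4, -179. ,  256.9,  166. ,   77.7])]
case 0.17 [154.9, 216.8, 236.7, 278.8] [ 36.   4. 254.] [array([430.5, 149. , 205.3, 121.1,  76.7])]
divider_grip 0.78 [153.8, 221.8, 235.8, 278.6] [ 36.   4. 254.] [array([437.6, 159.6, 221.7, 132. ,  76.6])]
divider_grip 0.73 [266.1, 210.6, 366.9, 286.8] [ 38.   5. 238.] [array([ 437.3, -192.8,  275.2,  175.9,   77.1])]
blue_box_center 0.58 [92.4, 204.9, 120.6, 232.9] [ 99. 176. 252.] [array([513.5, 415. ,  78.4,  57.6,  30.5])]
green_tub_center 0.85 [213.1, 128.8, 232.8, 150.2] [ 29. 192. 253.] [array([754.5,  92.6,  60.3,  51.1,   1.1])]
green_tub_center 0.68 [246.8, 157.2, 266.2, 178.7] [ 67. 172. 200.] [array([663.6, -15.8,  61.2,  50.2,   0. ])]
green_tub_center 0.68 [212.5, 156.5, 233.2, 177.6] [ 29. 189. 253.] [array([672. ,  83.2,  61.7,  53.2,   1.6])]
green [ 6.682e+02 -1.590e+01  5.210e+01  5.030e+01  5.000e-01]
handle [438.6 160.2  44.6  10.7 -14.1]
```

```bash
cat >> h.py <<'E'
def go(x,y,z,yaw):
    "mm/deg: turn about tool z (jaw axis y to world angle yaw), then shift in the turned tool frame"
    s=manip.sense(); T=R.from_quat(s["tool_rot"]); M=T.as_matrix()
    D=np.array([[np.sin(np.radians(yaw)),0,0],[0,0,0],[0,0,0]])
    ya=np.radians(yaw); Y=np.array([np.cos(ya),np.sin(ya),0]); Z=np.array([0,0,-1.]); X=np.cross(Y,Z)
    G=np.c_[X,Y,Z]; rv=np.degrees((T.inv()*R.from_matrix(G)).as_rotvec())
    d=np.array([x,y,z])-np.array(s["tcp_pos"])*1000; sh=G.T@d
    print("tcp",np.round(np.array(s["tcp_pos"])*1000,1),"rot",np.round(rv,2),"shift",np.round(sh,1),"rows",round(np.linalg.norm(d)/41.7,2),"q1",np.degrees(s["q"][0]).round(1),"q6",np.degrees(s["q"][5]).round(1),"t",round(s["t"],2),"gap",round(s["finger_gap"],3),"F",np.round(s["force"],1))
E
python3 - <<'E'
from h import *
s=manip.sense();m=cams.camera_model("wrist");o,d=ray(m,(m["cx"],m["cy"]))
T=R.from_quat(s["tool_rot"]).as_matrix(); print(m["vfov"],T.T@(o-s["tcp_pos"]),T.T@d)
go(668,-16,200,77.7)
E
```

```text
69.29328249033024 [ 0.06947434  0.00013032 -0.07070144] [-2.74800161e-01 -7.27562442e-04  9.61501088e-01]
tcp [205.9 590.1 304. ] rot [ 0.    0.   -6.94] shift [-580.6 -493.7  104. ] rows 18.45 q1 60.5 q6 -10.2 t 0.75 gap 1.001 F [-1.2 -0.8  0.4]
```

Emit:
drive_tool(linear=[[0, 0, 0], [-30.6, -26, 5.5], [-30.6, -26, 5.5], [-30.6, -26, 5.5], [-30.6, -26, 5.5], [-30.6, -26, 5.5], [-30.6, -26, 5.5], [-30.6, -26, 5.5], [-30.6, -26, 5.5], [-30.6, -26, 5.5], [-30.6, -26, 5.5], [-30.6, -26, 5.5], [-30.6, -26, 5.5], [-30.6, -26, 5.5], [-30.6, -26, 5.5], [-30.6, -26, 5.5], [-30.6, -26, 5.5], [-30.6, -26, 5.5], [-30.6, -26, 5.5], [-30.6, -26, 5.5]], rot=[[0, 0, -6.9], [0, 0, 0], [0, 0, 0], [0, 0, 0], [0, 0, 0], [0, 0, 0], [0, 0, 0], [0, 0, 0], [0, 0, 0], [0, 0, 0], [0, 0, 0], [0, 0, 0], [0, 0, 0], [0, 0, 0], [0, 0, 0], [0, 0, 0], [0, 0, 0], [0, 0, 0], [0, 0, 0], [0, 0, 0]], hand=[85, 85, 85, 85, 85, 85, 85, 85, 85, 85, 85, 85, 85, 85, 85, 85, 85, 85, 85, 85], force=40)

```text
t: 2.42
tcp_pos: [0.6877, -0.019, 0.1979]
tool_rot: [0.097, 0.995, 0.008, 0.005]
force: [0.2, 0.1, 0.2]
finger_gap: 0.997
```

```bash
cat >> h.py <<'E'
def settle():
    cams.snapshot("wrist")
E
python3 - <<'E'
from h import *
go(668,-16,200,77.7)
m=cams.camera_model("wrist"); im=snap("wrist","w1.png")
go(668,-16,200,77.7)
hsv=cv2.cvtColor(im,cv2.COLOR_RGB2HSV)
g=cv2.inRange(hsv,(45,100,40),(85,255,255))
print(g.sum()/255); c=max(cv2.findContours(g,0,1)[0],key=cv2.contourArea); print(cv2.boundingRect(c)); print(fit(m,g,.042))
E
```

```text
tcp [687.7 -19.  197.9] rot [0.97 0.51 1.15] shift [19.9 -1.3 -2.1] rows 0.48 q1 -11.2 q6 -90.6 t 2.42 gap 0.997 F [0.2 0.1 0.2]
tcp [693.2 -26.6 197.2] rot [0.75 1.05 0.89] shift [26.9  5.  -2.8] rows 0.66 q1 -11.6 q6 -90.7 t 2.47 gap 0.999 F [ 5.4 -4.  -0.6]
3201.0
(220, 142, 65, 64)
[668.7 -15.4  53.5  53.1  34.4]
```

View pics/w1.png

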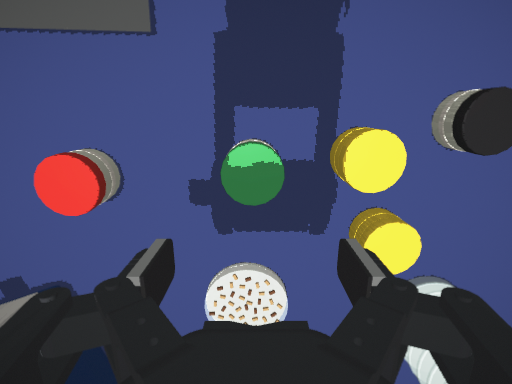

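Emit:
drive_tool(linear=[[0, 0, 0], [25, 4.5, 0], [0, 0, 0], [0, 0, 0]], rot=[[0.7, 1.0, 0.9], [0, 0, 0], [0, 0, 0], [0, 0, 0]], hand=[76, 76, 76, 76])

```text
t: 2.8
tcp_pos: [0.6721, -0.0236, 0.1946]
tool_rot: [0.112, 0.994, -0.0, 0.001]
force: [-0.1, -0.5, 0.2]
finger_gap: 0.893
```

```bash
python3 - <<'E'
from h import *
go(668.7,-15.4,80,77.7)
E
```

```text
tcp [672.1 -23.6 194.6] rot [-0.02  0.08 -0.6 ] shift [  5.    7.3 114.6] rows 2.76 q1 -11.5 q6 -88.6 t 2.8 gap 0.893 F [-0.1 -0.5  0.2]
```

Emit:
drive_tool(linear=[[5, 7.3, 25], [0, 0, 30], [0, 0, 0]], rot=[[0, 0, 0], [0, 0, 0], [0, 0, 0]], hand=[76, 76, 76])

```text
t: 3.05
tcp_pos: [0.6706, -0.0149, 0.1412]
tool_rot: [0.112, 0.994, -0.0, 0.004]
force: [-0.4, -0.2, -1.2]
finger_gap: 0.89
```

```bash
python3 - <<'E'
from h import *
go(668.7,-15.4,80,77.7)
E
```

```text
tcp [670.6 -14.9 141.2] rot [ 0.    0.43 -0.57] shift [ 1.7 -0.9 61.2] rows 1.47 q1 -10.8 q6 -87.9 t 3.05 gap 0.89 F [-0.4 -0.2 -1.2]
```

Emit:
drive_tool(linear=[[1.5, -0.9, 20], [0, 0, 20], [0, 0, 20], [0, 0, 0], [0, 0, 0]], rot=[[0, 0.4, -0.5], [0, 0, 0], [0, 0, 0], [0, 0, 0], [0, 0, 0]], hand=[76, 76, 76, 76, 76])

```text
t: 3.47
tcp_pos: [0.6728, -0.014, 0.0845]
tool_rot: [0.106, 0.994, -0.0, 0.003]
force: [-0.5, -0.1, 0.1]
finger_gap: 0.888
```

Emit:
drive_tool(linear=[[0, 0, 0], [0, 0, 0], [0, 0, 0], [0, 0, 0], [0, 0, 0], [0, 0, 0]], rot=[[0, 0, 0], [0, 0, 0], [0, 0, 0], [0, 0, 0], [0, 0, 0], [0, 0, 0]], hand=[45, 45, 45, 45, 45, 45], force=35)

```text
t: 3.97
tcp_pos: [0.6763, -0.0142, 0.0922]
tool_rot: [0.106, 0.994, -0.0, 0.008]
force: [0.1, -0.6, -0.9]
finger_gap: 0.616
```

```bash
python3 - <<'E'
from h import *
go(668.7,-15.4,80,77.7)
E
```

```text
tcp [676.3 -14.2  92.2] rot [0.05 0.95 0.16] shift [ 7.1 -2.8 12.2] rows 0.35 q1 -10.7 q6 -88.5 t 3.97 gap 0.616 F [ 0.1 -0.6 -0.9]
```

```bash
python3 - <<'E'
from h import *
snap("wrist","w2.png")
go(668.7,-15.4,80,77.7); snap("side","s2.png");go(668.7,-15.4,80,77.7)
a=cv2.imread("pics/w2.png");b=cv2.imread("pics/s2.png")[100:260,200:400]; b=cv2.resize(b,(480,384)); cv2.imwrite("pics/v2.png",cv2.resize(np.hstack([a,b]),(800,310)))
E
```

```text
tcp [676.3 -14.2  92.2] rot [0.05 0.96 0.16] shift [ 7.2 -2.8 12.2] rows 0.35 q1 -10.7 q6 -88.5 t 4.02 gap 0.622 F [-0.1  0.9 -1.6]
tcp [676.2 -14.2  91.9] rot [0.05 0.93 0.16] shift [ 7.  -2.8 11.9] rows 0.34 q1 -10.7 q6 -88.5 t 4.07 gap 0.623 F [ 0.2  0.7 -0.3]
```

View pics/v2.png

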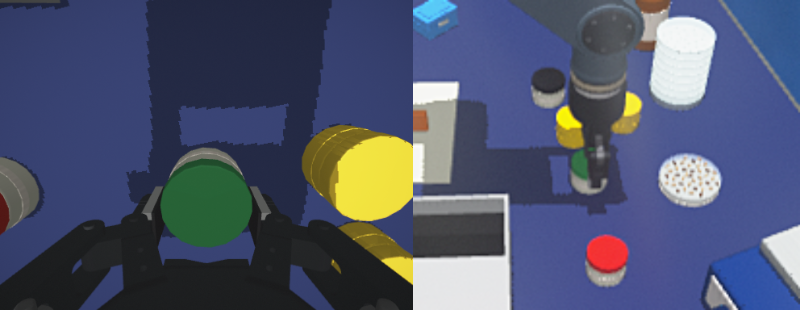

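The tub with the green lid is held between the pads (lid at about (210,205) in the left half). The opening is 53 mm, so lift it and go over the case.

Emit:
drive_tool(linear=[[0, 0, -20], [0, 0, -35], [0, 0, -35], [0, 0, -35], [10, -10, -30], [25, -26, -10], [25, -26, 0], [25, -26, 0], [25, -26, 0], [25, -26, 0], [25, -26, 0], [25, -26, 0], [20, -20, 0], [0, 0, 0]], rot=[[0, 0, 0], [0, 0, 0], [0, 0, 0], [0, 0, 0], [0, 0, 0], [0, 0, 0], [0, 0, 0], [0, 0, 0], [0, 0, 0], [0, 0, 0], [0, 0, 0], [0, 0, 0], [0, 0, 0], [0, 0, 0]], hand=[45, 45, 45, 45, 45, 45, 45, 45, 45, 45, 45, 45, 45, 45])

```text
t: 5.23
tcp_pos: [0.42, -0.1817, 0.2599]
tool_rot: [0.102, 0.995, -0.001, 0.009]
force: [0.5, -0.2, -0.7]
finger_gap: 0.618
```

```bash
python3 - <<'E'
from h import *
cams.snapshot("top"); m=cams.camera_model("wrist"); im=snap("wrist","w3.png")
go(431,-179,260,77.7)
for l in("case",):
  for r in cams.regions_of(l,"wrist")[:2]: print(r["score"],r["rect"],fit(m,r["pixels"],.085))
E
```

```text
tcp [ 423.3 -181.1  260.4] rot [-0.03  1.33  0.62] shift [-7.1  3.6  0.4] rows 0.19 q1 -37.4 q6 -116.2 t 5.33 gap 0.617 F [-0.  -0.2 -0.7]
0.81 [111.2, 105.8, 408.2, 276.4] [ 432.5 -182.2  251.7  160.7   77.7]
```

View pics/w3.png

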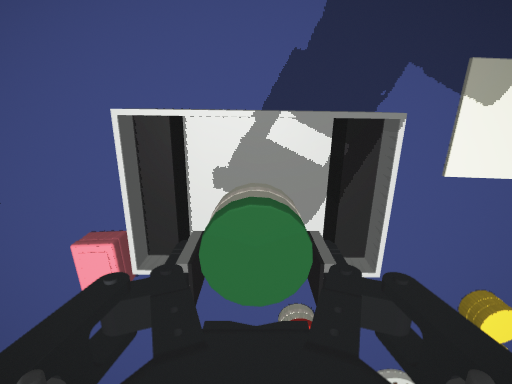

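The case rim corners are at (111,110), (405,115), (383,276) and (135,275). The fit of 251.7 × 160.7 mm matches the known size, so I lower the tub in.

```bash
python3 - <<'E'
from h import *
go(439.4,-183.7,98,77.7)
E
```

```text
tcp [ 424.4 -180.8  260.4] rot [-0.05  1.39  0.71] shift [-15.3   0.4 162.4] rows 3.91 q1 -37.3 q6 -116.2 t 5.38 gap 0.619 F [ 0.9 -0.2 -0.7]
```

Emit:
drive_tool(linear=[[-8, 3, 10], [-7, 2, 35], [0, 0, 35], [0, 0, 0], [0, 0, 0]], rot=[[0, 0.6, 0.6], [0, 0, 0], [0, 0, 0], [0, 0, 0], [0, 0, 0]], hand=[45, 45, 45, 45, 45])

```text
t: 5.8
tcp_pos: [0.4512, -0.1787, 0.1802]
tool_rot: [0.103, 0.995, -0.004, 0.013]
force: [1.0, -0.6, -0.7]
finger_gap: 0.618
```

```bash
python3 - <<'E'
from h import *
go(439.4,-183.7,98,77.7)
E
```

```text
tcp [ 451.2 -178.7  180.2] rot [-0.27  1.5   0.47] shift [10.4 -7.4 82.2] rows 1.99 q1 -35.0 q6 -113.6 t 5.8 gap 0.618 F [ 1.  -0.6 -0.7]
```

Emit:
drive_tool(linear=[[11, -7, 25], [2, 0, 25], [2, 0, 15], [2, 0, 0]], rot=[[0, 0.4, 0], [0, 0.3, 0], [0, 0.3, 0], [0, 0, 0]], hand=[45, 45, 45, 45])

```text
t: 6.13
tcp_pos: [0.4412, -0.1835, 0.1188]
tool_rot: [0.1, 0.995, -0.006, 0.01]
force: [0.1, 0.9, -0.4]
finger_gap: 0.619
```

```bash
python3 - <<'E'
from h import *
go(439.4,-183.7,98,77.7)
E
```

```text
tcp [ 441.2 -183.5  118.8] rot [-0.59  1.25  0.84] shift [ 1.8 -0.6 20.8] rows 0.5 q1 -36.0 q6 -114.5 t 6.13 gap 0.619 F [ 0.1  0.9 -0.4]
```

Emit:
drive_tool(linear=[[2, 0, 10], [1, 0, 9], [1, 0, 4]], rot=[[0.3, 0.3, 0], [0, 0.2, 0], [0, 0, 0]], hand=[45, 45, 45])

```text
t: 6.38
tcp_pos: [0.4408, -0.184, 0.0988]
tool_rot: [0.099, 0.995, -0.011, 0.01]
force: [0.8, 0.5, -1.0]
finger_gap: 0.619
```

```bash
python3 - <<'E'
from h import *
settle();go(439.4,-183.7,98,77.7)
E
```

```text
tcp [ 440.3 -183.7   98.4] rot [-1.1   1.16  0.94] shift [ 0.9 -0.1  0.4] rows 0.02 q1 -35.8 q6 -113.4 t 6.43 gap 0.619 F [ 0.2 -0.5 -1.4]
```

Emit:
drive_tool(linear=[[1, 0, 2], [1, 0, 1.5], [0.5, 0, 1], [0.5, 0, 1], [0.5, 0, 0.5], [0.5, 0, 0.5]], rot=[[-0.9, 0.3, 0], [0, 0, 0], [0, 0, 0], [0, 0, 0], [0, 0, 0], [0, 0, 0]], hand=[45, 45, 58, 66, 74, 76])

```text
t: 6.93
tcp_pos: [0.4379, -0.1837, 0.0939]
tool_rot: [0.099, 0.995, -0.004, 0.01]
force: [0.2, -0.0, 0.3]
finger_gap: 0.891
```

```bash
python3 - <<'E'
from h import *
go(439.4,-183.7,98,77.7)
E
```

```text
tcp [ 437.9 -183.7   93.9] rot [-0.36  1.17  0.97] shift [-1.5  0.4 -4.1] rows 0.1 q1 -36.4 q6 -115.4 t 6.93 gap 0.891 F [ 0.2 -0.   0.3]
```

Emit:
drive_tool(linear=[[0, 0, -20], [0, 0, -35], [0, 0, -35], [0, 0, -35], [0, 20, -30], [9, 36, -8], [9, 36, 0], [9, 36, 0], [9, 36, 0], [9, 36, 0], [9, 36, 0], [9, 36, 0], [9, 36, 0], [9, 36, 0], [2, 0, 0]], rot=[[0, 0, 0], [0, 0, 0], [0, 0, 0], [-0.3, 1.1, 2], [0, 0, 0], [0, 0, 0], [0, 0, 0], [0, 0, 0], [0, 0, 0], [0, 0, 0], [0, 0, 0], [0, 0, 0], [0, 0, 0], [0, 0, 0], [0, 0, 0]], hand=[76, 76, 76, 76, 76, 60, 50, 50, 50, 50, 50, 50, 50, 50, 50])

```text
t: 8.18
tcp_pos: [0.4388, 0.1828, 0.2676]
tool_rot: [0.122, 0.992, -0.001, 0.009]
force: [0.4, -0.1, 0.3]
finger_gap: 0.585
```

```bash
cat >> h.py <<'E'
def both():
    m=cams.camera_model("top"); im=snap("top","t%d.png"%int(manip.sense()["t"]*100))
    return m,im
E
python3 - <<'E'
from h import *
settle();m=cams.camera_model("wrist"); im=snap("wrist","w4.png")
go(437.6,159.6,260,76.6)
for r in cams.regions_of("divider_grip","wrist")[:2]: print(r["score"],r["rect"],fit(m,r["pixels"],.005))
hsv=cv2.cvtColor(im,cv2.COLOR_RGB2HSV)
o=cv2.inRange(hsv,(3,130,60),(18,255,255)); print("handle",fit(m,o,.041))
mt,t=both(); c=[int(v) for v in proj(mt,[.4325,-.182,.085])]; print(c)
t=t[c[1]-50:c[1]+50,c[0]-60:c[0]+60,::-1]; t=cv2.resize(t,(461,384))
cv2.imwrite("pics/v4.png",cv2.resize(np.hstack([im[:,:,::-1],t]),(800,316)))
E
```

```text
tcp [438.1 179.  267.2] rot [-0.22  0.91 -0.76] shift [ -4.1 -19.    7.2] rows 0.5 q1 8.9 q6 -66.5 t 8.28 gap 0.587 F [-0.6 -1.3  0.3]
0.62 [149.9, 120.6, 336.6, 227.1] [438.2 160.4 222.5 132.4  75.9]
handle [434.9 162.1  53.   12.8 -12.9]
[317, 247]
```

View pics/v4.png

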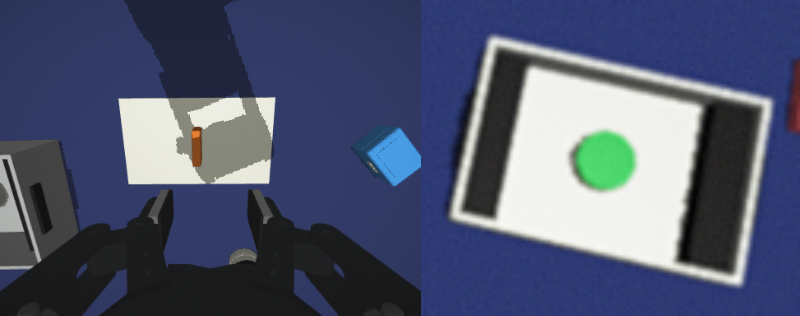

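Tub is upright mid-well (lid at (605,160) on the right). The divider fits at (438.2, 160.4), about 76.3°, and its handle shows at (197,145).

Emit:
drive_tool(linear=[[-2, -20, 10], [1, 0, 30], [1, 0, 30], [1, 0, 30], [1, 0, 20], [1, 0, 0]], rot=[[-0.2, 0.9, -0.5], [0, 0.1, 0], [0, 0.1, 0], [0, 0.1, 0], [0, 0.1, 0], [0, 0, 0]], hand=[45, 45, 45, 45, 45, 45])

```text
t: 8.88
tcp_pos: [0.4371, 0.1471, 0.1465]
tool_rot: [0.129, 0.992, 0.001, 0.003]
force: [-0.3, -0.1, 0.3]
finger_gap: 0.525
```

```bash
python3 - <<'E'
from h import *
m=cams.camera_model("wrist"); im=snap("wrist","w5.png")
go(437.5,160.5,86,76.3)
for r in cams.regions_of("divider_grip","wrist")[:2]: print(r["score"],r["rect"],fit(m,r["pixels"],.005))
hsv=cv2.cvtColor(im,cv2.COLOR_RGB2HSV)
o=cv2.inRange(hsv,(3,130,150),(18,255,255)); print("handle top",fit(m,o,.041))
E
```

```text
tcp [437.2 147.2 147.7] rot [ 0.15  0.35 -1.16] shift [ 2.9 13.  61.7] rows 1.51 q1 4.7 q6 -70.5 t 8.93 gap 0.528 F [-1.2 -0.1 -0.7]
0.93 [122.9, 112.0, 422.8, 275.7] [438.1 160.6 222.2 130.9  76.4]Traceback (most recent call last):
  File "<stdin>", line 6, in <module>
  File "h.py", line 18, in fit
    c=max(cv2.findContours(mask.astype(np.uint8),0,1)[0],key=cv2.contourArea)[:,0,:]
      ~~~^^^^^^^^^^^^^^^^^^^^^^^^^^^^^^^^^^^^^^^^^^^^^^^^^^^^^^^^^^^^^^^^^^^^
ValueError: max() iterable argument is empty
```

Emit:
drive_tool(linear=[[2.5, 13.5, 5], [0.5, 0, 20], [0.5, 0, 20], [0.5, 0, 10], [0.5, 0, 2]], rot=[[0, 0.4, -1.2], [0, 0.1, 0], [0, 0.1, 0], [0, 0, 0], [0, 0, 0]], hand=[45, 45, 45, 45, 45])

```text
t: 9.4
tcp_pos: [0.445, 0.1596, 0.0988]
tool_rot: [0.121, 0.993, 0.004, 0.009]
force: [-0.2, 0.9, -1.0]
finger_gap: 0.531
```

```bash
python3 - <<'E'
from h import *
go(438,160.6,86,76.4)
E
```

```text
tcp [445.  159.6  98.8] rot [ 0.58  0.98 -0.36] shift [ 7.  -0.7 12.8] rows 0.35 q1 6.0 q6 -70.4 t 9.4 gap 0.531 F [-0.2  0.9 -1. ]
```

Emit:
drive_tool(linear=[[7, -0.7, 8], [2, 0, 4], [1.5, 0, 3], [1.5, 0, 1]], rot=[[0.6, 0.9, -0.3], [0, 0.2, 0], [0, 0.2, 0], [0, 0.2, 0]], hand=[45, 45, 40, 30])

```text
t: 9.73
tcp_pos: [0.4353, 0.1613, 0.0856]
tool_rot: [0.12, 0.993, 0.001, -0.002]
force: [-0.2, 0.1, -0.6]
finger_gap: 0.36
```

```bash
python3 - <<'E'
from h import *
go(438,160.6,86,76.4)
E
```

```text
tcp [435.3 161.3  85.6] rot [ 0.08 -0.21 -0.13] shift [-2.8 -0.  -0.4] rows 0.07 q1 6.4 q6 -70.2 t 9.73 gap 0.36 F [-0.2  0.1 -0.6]
```

Emit:
drive_tool(linear=[[-1.5, 0, 0.5], [0.5, 0, 0.5], [0.5, 0, 0.5], [0.5, 0, 0.5], [0.5, 0, 0.5], [0.5, 0, 0.5], [0, 0, 0.5], [0, 0, 0]], rot=[[0, 0, 0], [0, 0, 0], [0, 0, 0], [0, 0, 0], [0, 0, 0], [0, 0, 0], [0, 0, 0], [0, 0, 0]], hand=[20, 10, 5, 5, 5, 5, 5, 5], force=60)

```text
t: 10.4
tcp_pos: [0.4362, 0.1612, 0.0856]
tool_rot: [0.119, 0.993, 0.001, 0.001]
force: [-0.8, -0.5, 0.1]
finger_gap: 0.129
```

```bash
python3 - <<'E'
from h import *
go(438,160.6,86,76.4)
E
```

```text
tcp [436.2 161.2  85.6] rot [ 0.16  0.14 -0.1 ] shift [-1.9 -0.1 -0.4] rows 0.05 q1 6.4 q6 -70.1 t 10.4 gap 0.129 F [-0.8 -0.5  0.1]
```

Emit:
drive_tool(linear=[[0, 0, -10], [0, 0, -20], [0, 0, -35], [0, 0, -35], [0, -10, -35], [-6, -25, -10], [-7, -35, 0], [-7, -36, 0], [-7, -36, 0], [-7, -36, 0], [-7, -36, 0], [-7, -36, 0], [-7, -36, 0], [-5, -25, 0], [0, -12, 0], [1, 0, 0]], rot=[[0, 0, 0], [0, 0, 0], [0, 0, 0], [0, 0, 0], [0, 0, -1.3], [0, 0, 0], [0, 0, 0], [0, 0, 0], [0, 0, 0], [0, 0, 0], [0, 0, 0], [0, 0, 0], [0, 0, 0], [0, 0, 0], [0, 0, 0], [0, 0, 0]], hand=[5, 5, 5, 5, 5, 5, 5, 5, 5, 5, 5, 5, 5, 5, 5, 5])

```text
t: 11.73
tcp_pos: [0.4226, -0.1799, 0.2434]
tool_rot: [0.104, 0.995, -0.001, 0.005]
force: [1.3, 0.6, -2.7]
finger_gap: 0.123
```

```bash
python3 - <<'E'
from h import *
settle();m=cams.camera_model("wrist"); im=snap("wrist","w6.png")
go(430.7,-182.2,215,77.7)
s=manip.sense(); zt=s["tcp_pos"][2]-.0856+.005; print(zt)
for r in cams.regions_of("divider_grip","wrist")[:2]: print(r["score"],r["rect"],fit(m,r["pixels"],zt))
for r in cams.regions_of("case","wrist")[:2]: print(r["score"],r["rect"],fit(m,r["pixels"],.085))
snap("side","s6.png")
a=cv2.imread("pics/w6.png");b=cv2.imread("pics/s6.png")[100:340,120:370]; b=cv2.resize(b,(400,384)); cv2.imwrite("pics/v6.png",cv2.resize(np.hstack([a,b]),(800,337)))
E
```

```text
tcp [ 422.  -177.2  243.1] rot [0.1  0.45 0.45] shift [-9.6 -3.1 28.1] rows 0.72 q1 -37.0 q6 -115.4 t 11.83 gap 0.13 F [ 0.5  0.3 -1.3]
0.16254186330067255
0.56 [50.3, 127.1, 463.3, 330.3] [ 423.3 -179.1  222.6  127.6   78.1]
0.77 [94.4, 112.2, 413.0, 126.3] [ 358.9 -166.   251.    11.5   78. ]
```

View pics/v6.png

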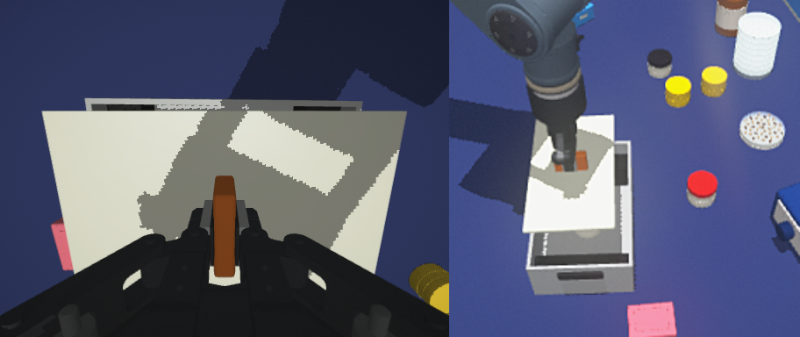

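Divider held level (edges at about x 43–405 in the view), with the case below. The far rim agrees with the case fit within 1 mm. I'll align and lower in steps.

Emit:
drive_tool(linear=[[-9, -3, 10], [0.5, -0.5, 20], [1.5, 0, 10], [1.5, 0, 0]], rot=[[0.1, 0.5, 0.4], [0, 0.2, 0], [0, 0.2, 0], [0, 0.2, 0]], hand=[5, 5, 5, 5])

```text
t: 12.32
tcp_pos: [0.428, -0.1746, 0.2031]
tool_rot: [0.101, 0.995, 0.001, -0.005]
force: [-0.3, 0.3, -1.3]
finger_gap: 0.125
```

```bash
python3 - <<'E'
from h import *
settle();go(431,-181.5,140,77.7)
E
```

```text
tcp [ 427.6 -174.2  203.6] rot [ 0.02 -0.65  0.73] shift [-4.9 -6.4 63.6] rows 1.54 q1 -36.0 q6 -114.1 t 12.37 gap 0.128 F [ 0.1  0.7 -0.7]
```

Emit:
drive_tool(linear=[[-5, -6.5, 5], [0, 0, 10], [0.5, 0, 10], [0.5, 0, 0]], rot=[[0, -0.6, 0.7], [0, 0, 0], [0, 0, 0], [0, 0, 0]], hand=[5, 5, 5, 5])

```text
t: 12.7
tcp_pos: [0.4326, -0.1808, 0.1798]
tool_rot: [0.105, 0.994, -0.001, 0.003]
force: [0.3, -0.1, -1.0]
finger_gap: 0.127
```

```bash
python3 - <<'E'
from h import *
settle();go(431,-181.5,140,77.7)
E
```

```text
tcp [ 432.7 -180.9  180.4] rot [-0.13  0.39  0.19] shift [ 1.5 -1.  40.4] rows 0.97 q1 -36.4 q6 -114.4 t 12.75 gap 0.125 F [-0.5 -0.3 -0.6]
```

Within 2 mm and 0.4°. Go into the case.

Emit:
drive_tool(linear=[[1.5, -1, 8], [1, 0, 10], [1, 0, 8]], rot=[[-0.1, 0.3, 0.2], [0, 0.1, 0], [0, 0.1, 0]], hand=[5, 5, 5])

```text
t: 13.0
tcp_pos: [0.4312, -0.1827, 0.1561]
tool_rot: [0.107, 0.994, -0.002, 0.003]
force: [-0.2, 0.8, -0.9]
finger_gap: 0.128
```

```bash
python3 - <<'E'
from h import *
settle();go(431,-181.5,140,77.7)
E
```

```text
tcp [ 430.5 -182.3  154.9] rot [-0.15  0.17 -0.02] shift [-0.3  0.9 14.9] rows 0.36 q1 -36.7 q6 -114.2 t 13.05 gap 0.126 F [-0.7  0.4 -1.3]
```

Emit:
drive_tool(linear=[[0, 0.5, 6], [0.5, 0, 5], [0.5, 0, 4], [0.5, 0, 2]], rot=[[-0.1, 0.1, 0], [0, 0.1, 0], [0, 0.1, 0], [0, 0, 0]], hand=[5, 5, 5, 5])

```text
t: 13.38
tcp_pos: [0.4301, -0.182, 0.1401]
tool_rot: [0.108, 0.994, -0.001, 0.0]
force: [-3.9, 5.2, 43.6]
finger_gap: 0.128
```

```bash
python3 - <<'E'
from h import *
settle();go(431,-181.5,140,77.7)
E
```

```text
tcp [ 430.  -182.   140.1] rot [-0.11  0.06 -0.06] shift [-0.8  0.7  0.1] rows 0.03 q1 -36.7 q6 -114.2 t 13.43 gap 0.132 F [-2.1  2.9 20.5]
```

Seated on the ledges at z=140 as predicted. Release and climb.

Emit:
drive_tool(linear=[[0.5, 0, -0.5], [0.5, 0, 0.5], [0.5, 0, 0], [0.5, 0, 0], [0, 0, -10], [0, 0, -30], [0, 0, -35], [0, 0, -35], [0, 0, 0]], rot=[[0, 0, 0], [0, 0, 0], [0, 0, 0], [0, 0, 0], [0, 0, 0], [0, 0, 0], [0, 0, 0], [0, 0, 0], [0, 0, 0]], hand=[20, 35, 45, 45, 45, 45, 45, 45, 45], force=40)

```text
t: 14.18
tcp_pos: [0.4275, -0.1813, 0.2515]
tool_rot: [0.108, 0.994, 0.001, -0.003]
force: [1.3, -0.7, 0.2]
finger_gap: 0.528
```

```bash
python3 - <<'E'
from h import *
settle();m=cams.camera_model("wrist"); im=snap("wrist","w7.png")
for r in cams.regions_of("divider_grip","wrist")[:2]: print(r["score"],r["rect"],fit(m,r["pixels"],.06))
for r in cams.regions_of("case","wrist")[:2]: print(r["score"],r["rect"],fit(m,r["pixels"],.085))
go(513.5,415,260,-59.5)
E
```

```text
0.8 [135.9, 127.5, 375.4, 261.8] [ 432.2 -182.9  221.7  133.1   77.9]
0.96 [100.4, 111.5, 408.2, 282.6] [ 429.5 -181.5  251.4  152.9   77.5]
tcp [ 424.5 -179.3  245.8] rot [ -1.    -0.87 137.09] shift [ 378.4 -466.9  -14.2] rows 14.42 q1 -36.8 q6 -114.3 t 14.38 gap 0.525 F [-0.8 -0.2 -0.4]
```

View pics/w7.png

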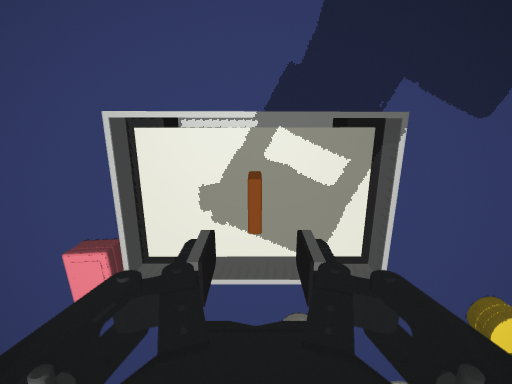

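Divider lies flat on both ledges, handle up at (255,203), and the fit agrees with the case centre. Now the blue box.

Emit:
drive_tool(linear=[[0, 15, 0], [3, 30, 0], [3, 38, 0], [3, 38, 0], [3, 38, 0], [3, 38, 0], [3, 38, 0], [3, 38, 0], [3, 38, 0], [3, 38, 0], [3, 38, 0], [3, 38, 0], [3, 38, 0], [3, 38, 0], [3, 38, 0], [3, 38, 0], [0, 20, 0]], rot=[[0, 0, 0], [0, 0, 0], [0, 0, 0], [0, 0, 0], [0, 0, 0], [0, 0, 0], [0, 0, 0], [0, 0, 0], [0, 0, 0], [0, 0, 0], [0, 0, 0], [0, 0, 0], [0, 0, 0], [0, 0, 0], [0, 0, 0], [0, 0, 0], [0, 0, 0]], hand=[80, 80, 80, 80, 80, 80, 80, 80, 80, 80, 80, 80, 80, 80, 80, 80, 80])

```text
t: 15.8
tcp_pos: [0.5027, 0.4338, 0.2116]
tool_rot: [0.115, 0.993, -0.003, -0.039]
force: [0.8, -0.2, 0.3]
finger_gap: 0.938
```

Emit:
drive_tool(linear=[[0, 0, 0], [0, 0, 0], [0, 0, 0], [0, 0, 0], [0, 0, 0], [0, 0, 0], [0, 0, 0], [0, 0, 0], [0, 0, 0], [0, 0, 0], [0, 0, 0], [0, 0, 0], [0, 0, 0], [0, 0, 0], [0, 0, 0], [0, 0, 0], [0, 0, 0], [0, 0, 0], [0, 0, 0], [0, 0, 0]], rot=[[0, 0, 7], [0, 0, 7], [0, 0, 7], [0, 0, 7], [0, 0, 7], [0, 0, 7], [0, 0, 7], [0, 0, 7], [0, 0, 7], [0, 0, 7], [0, 0, 7], [0, 0, 7], [0, 0, 7], [0, 0, 7], [0, 0, 7], [0, 0, 7], [0, 0, 7], [0, 0, 7], [0, 0, 7], [0, 0, 2]], hand=[80, 80, 80, 80, 80, 80, 80, 80, 80, 80, 80, 80, 80, 80, 80, 80, 80, 80, 80, 80])

```text
t: 17.47
tcp_pos: [0.4804, 0.428, 0.1466]
tool_rot: [0.965, 0.247, -0.085, 0.003]
force: [0.2, -0.1, -0.0]
finger_gap: 0.938
```

```bash
python3 - <<'E'
from h import *
settle();m=cams.camera_model("wrist"); im=snap("wrist","w8.png")
for r in cams.regions_of("blue_box_center","wrist")[:3]: print(r["score"],r["rect"],fit(m,r["pixels"],.04))
hsv=cv2.cvtColor(im,cv2.COLOR_RGB2HSV)
o=cv2.inRange(hsv,(95,120,200),(108,255,255)); print(fit(m,o,.04))
go(513.5,415,180,-59.5)
E
```

```text
0.69 [253.2, 88.6, 346.8, 207.9] [517.9 422.4  72.   52.1  30.1]
[518.  422.6  71.1  50.8  30.6]
tcp [480.5 428.1 147.2] rot [-2.25  9.44 -1.48] shift [ 21.8  28.  -32.8] rows 1.16 q1 30.9 q6 90.5 t 17.62 gap 0.937 F [-0.4 -0.3  0. ]
```

View pics/w8.png

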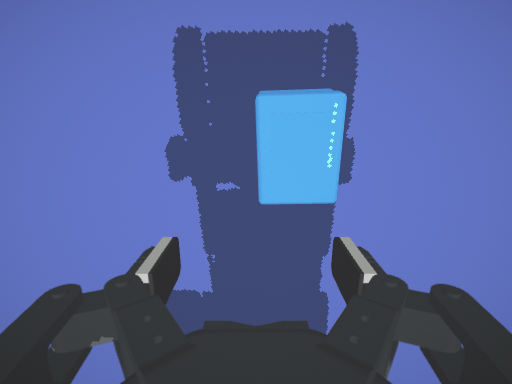

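Blue box fills (255–345, 90–205) in the view and the fit of 71 × 51 mm agrees with its size: centre (518, 422.5), 30.4°. I'll level the tool and align it.

Emit:
drive_tool(linear=[[0, 0, -10], [0, 0, 0], [0, 0, 0]], rot=[[-1, 4.7, -0.7], [-1, 4.7, -0.7], [0, 0, 0]], hand=[80, 80, 80])

```text
t: 17.87
tcp_pos: [0.4822, 0.4278, 0.1529]
tool_rot: [0.964, 0.264, -0.0, -0.001]
force: [-0.4, -0.7, 0.2]
finger_gap: 0.937
```

```bash
python3 - <<'E'
from h import *
settle();go(518,422.5,130,-59.6)
E
```

```text
tcp [483.1 428.2 153.2] rot [-0.2   0.04  0.19] shift [27.2 22.5 23.2] rows 1.01 q1 31.6 q6 90.8 t 17.92 gap 0.936 F [ 0.2  0.2 -0.5]
```

Emit:
drive_tool(linear=[[16, 13, 5], [11, 9, 10], [0, 0, 5], [0, 0, 0]], rot=[[-0.2, 0, 0], [0, 0, 0], [0, 0, 0], [0, 0, 0]], hand=[80, 80, 80, 80])

```text
t: 18.25
tcp_pos: [0.5189, 0.4232, 0.1307]
tool_rot: [0.964, 0.264, -0.004, 0.0]
force: [-0.3, 0.2, -0.6]
finger_gap: 0.938
```

```bash
python3 - <<'E'
from h import *
settle();m=cams.camera_model("wrist"); im=snap("wrist","w9.png")
hsv=cv2.cvtColor(im,cv2.COLOR_RGB2HSV)
o=cv2.inRange(hsv,(95,120,200),(108,255,255)); print(fit(m,o,.04))
go(518,422.5,80,-59.6)
E
```

```text
[520.4 424.   61.6  50.9  30.5]
tcp [518.7 423.3 131.4] rot [-0.08  0.34  0.29] shift [-1.   0.3 51.4] rows 1.23 q1 29.6 q6 88.9 t 18.35 gap 0.936 F [-0.1  0.3  0.1]
```

Emit:
drive_tool(linear=[[-1.5, 0, 18], [-1, 0, 18], [-1, 0, 12], [-1, 0, 3]], rot=[[0, 0.3, 0.2], [0, 0, 0], [0, 0, 0], [0, 0, 0]], hand=[80, 80, 80, 80])

```text
t: 18.68
tcp_pos: [0.5144, 0.4224, 0.0809]
tool_rot: [0.965, 0.263, 0.001, -0.001]
force: [-0.9, -0.9, -0.0]
finger_gap: 0.939
```

```bash
python3 - <<'E'
from h import *
settle();go(518,422.5,79,-59.6)
E
```

```text
tcp [514.1 422.3  80.9] rot [-0.14 -0.09  0.13] shift [3.5 1.8 1.9] rows 0.1 q1 29.7 q6 89.1 t 18.73 gap 0.937 F [-0.2 -1.  -0.6]
```

Emit:
drive_tool(linear=[[3.5, 1.8, 1.5], [0, 0, 1], [-0.5, 0, 1], [-0.5, 0, 0.7], [-0.5, 0, 0.7], [0, 0, 0.5], [0, 0, 0.5], [0, 0, 0]], rot=[[-0.1, -0.1, 0.1], [0, 0, 0], [0, 0, 0], [0, 0, 0], [0, 0, 0], [0, 0, 0], [0, 0, 0], [0, 0, 0]], hand=[80, 65, 45, 45, 45, 45, 45, 45], force=45)

```text
t: 19.4
tcp_pos: [0.5182, 0.4231, 0.0788]
tool_rot: [0.965, 0.263, 0.002, -0.001]
force: [0.1, -0.2, -0.0]
finger_gap: 0.602
```

```bash
python3 - <<'E'
from h import *
go(518,422.5,79,-59.6)
E
```

```text
tcp [518.2 423.1  78.8] rot [-0.03 -0.27  0.07] shift [-0.4  0.4 -0.2] rows 0.02 q1 29.7 q6 89.2 t 19.4 gap 0.602 F [ 0.1 -0.2 -0. ]
```

Emit:
drive_tool(linear=[[0, 0, -10], [0, 0, -25], [0, 0, -38], [0, 0, -38], [0, 0, -38], [-10, 12, -30], [-20, 25, 0], [-24, 30, 0], [-24, 30, 0], [-24, 30, 0], [-24, 30, 0], [-24, 30, 0], [-24, 30, 0], [-24, 30, 0], [-24, 30, 0], [0, 0, 0]], rot=[[0, 0, 0], [0, 0, 0], [0, 0, 0], [0, 0, 0], [0, 0, 0], [0, 0, 0], [0, 0, 0], [0, 0, 0], [0, 0, 0], [0, 0, 0], [0, 0, 0], [0, 0, 0], [0, 0, 0], [0, 0, 0], [0, 0, 0], [0, 0, 0]], hand=[45, 45, 45, 45, 45, 45, 45, 45, 45, 45, 45, 45, 45, 45, 45, 45])

```text
t: 20.73
tcp_pos: [0.4655, 0.0607, 0.272]
tool_rot: [0.964, 0.267, 0.01, 0.0]
force: [-0.3, 0.8, -1.4]
finger_gap: 0.602
```

```bash
python3 - <<'E'
from h import *
settle();go(445.6,-121.4,230,-12.3);go(445.6,-121.4,230,-59.6)
E
```

```text
tcp [465.8  62.8 272.2] rot [  0.73  -1.06 -46.73] shift [-184.3   19.5   42.2] rows 4.56 q1 -6.3 q6 52.3 t 20.78 gap 0.606 F [ 0.2  0.4 -1.1]
tcp [465.8  62.8 272.2] rot [ 0.23 -1.22  0.57] shift [-110.6  148.6   42.2] rows 4.56 q1 -6.3 q6 52.3 t 20.78 gap 0.606 F [ 0.2  0.4 -1.1]
```

Emit:
drive_tool(linear=[[0, 0, 0], [0, 0, 0], [0, 0, 0], [0, 0, 0], [0, 0, 0], [0, 0, 0], [0, 0, 0], [-15, 2, 0], [-35, 4, 0], [-35, 4, 0], [-35, 4, 0], [-30, 3, 0], [-15, 0, 0], [0, 0, 0]], rot=[[0.2, -1.2, -6.2], [0, 0, -6.7], [0, 0, -6.7], [0, 0, -6.7], [0, 0, -6.7], [0, 0, -6.7], [0, 0, -6.7], [0, 0, 0], [0, 0, 0], [0, 0, 0], [0, 0, 0], [0, 0, 0], [0, 0, 0], [0, 0, 0]], hand=[45, 45, 45, 45, 45, 45, 45, 45, 45, 45, 45, 45, 45, 45])

```text
t: 21.95
tcp_pos: [0.4575, -0.0944, 0.2777]
tool_rot: [0.762, 0.648, 0.006, 0.004]
force: [0.1, 0.5, -1.4]
finger_gap: 0.604
```

```bash
python3 - <<'E'
from h import *
settle();go(445.6,-121.4,200,-12.3)
E
```

```text
tcp [457.5 -93.3 277.7] rot [ 0.74 -0.32  3.07] shift [-30.   -5.7  77.7] rows 2.0 q1 -25.5 q6 -16.7 t 22.0 gap 0.6 F [-0.  -0.2 -1.1]
```

Emit:
drive_tool(linear=[[-10, -3, 10], [-20, -3, 25], [0, 0, 30], [0, 0, 10], [0, 0, 0]], rot=[[0.7, -0.3, 3], [0, 0, 0], [0, 0, 0], [0, 0, 0], [0, 0, 0]], hand=[45, 45, 45, 45, 45])

```text
t: 22.42
tcp_pos: [0.4499, -0.1157, 0.2033]
tool_rot: [0.777, 0.629, 0.004, 0.003]
force: [1.0, 0.5, -1.8]
finger_gap: 0.6
```

```bash
python3 - <<'E'
from h import *
settle();go(445.6,-121.4,139,-12.3)
E
```

```text
tcp [ 449.8 -115.5  203.8] rot [ 0.55 -0.09  0.33] shift [-6.7 -2.9 64.8] rows 1.56 q1 -28.3 q6 -16.6 t 22.47 gap 0.599 F [-0.8  1.1 -1.9]
```

Emit:
drive_tool(linear=[[-6.5, -3, 10], [0, -0.5, 15], [0, -0.5, 15], [0, -0.5, 5]], rot=[[0.5, 0, 0.3], [0, 0, 0], [0, 0, 0], [0, 0, 0]], hand=[45, 45, 45, 45])

```text
t: 22.8
tcp_pos: [0.4475, -0.1192, 0.1606]
tool_rot: [0.777, 0.63, 0.003, 0.004]
force: [0.1, 1.2, -1.3]
finger_gap: 0.6
```

```bash
python3 - <<'E'
from h import *
settle();go(445.6,-121.4,139,-12.3);snap("wrist","w10.png");snap("top","t10.png")
a=cv2.imread("pics/w10.png");b=cv2.imread("pics/t10.png")[190:300,255:385]; b=cv2.resize(b,(454,384)); cv2.imwrite("pics/v10.png",cv2.resize(np.hstack([a,b]),(800,318)))
E
```

```text
tcp [ 447.3 -119.1  160.4] rot [0.51 0.03 0.34] shift [-2.6 -1.2 21.4] rows 0.52 q1 -28.8 q6 -17.1 t 22.85 gap 0.6 F [-0.5 -0.  -2. ]
```

View pics/v10.png

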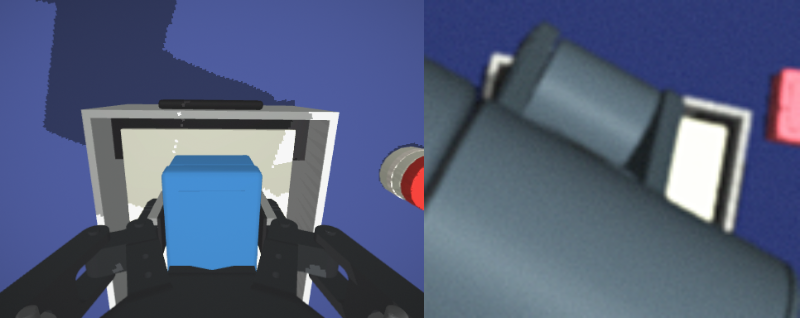

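The blue box is above the divider (left view, (212,215)), with the case end wall beyond it at row ~110. Lower gently.

Emit:
drive_tool(linear=[[-2.5, -1.5, 7], [0, -0.5, 6], [0, -0.5, 4], [0, -0.5, 1.5]], rot=[[0.5, 0, 0.3], [0.1, 0, 0], [0.1, 0, 0], [0, 0, 0]], hand=[45, 45, 45, 45])

```text
t: 23.28
tcp_pos: [0.4461, -0.1224, 0.1443]
tool_rot: [0.779, 0.627, 0.0, 0.003]
force: [-0.2, -0.2, -1.2]
finger_gap: 0.602
```

```bash
python3 - <<'E'
from h import *
settle();go(445.6,-121.4,139,-12.3)
E
```

```text
tcp [ 445.9 -122.3  144.1] rot [0.2  0.18 0.03] shift [ 0.8 -0.4  5.1] rows 0.13 q1 -29.2 q6 -16.7 t 23.33 gap 0.604 F [ 0.7  0.2 -1.3]
```

Emit:
drive_tool(linear=[[0.5, -0.5, 3], [0, -0.5, 2], [0, -0.5, 1.2]], rot=[[0.2, 0.2, 0], [0, 0, 0], [0, 0, 0]], hand=[45, 45, 45])

```text
t: 23.58
tcp_pos: [0.445, -0.1217, 0.1386]
tool_rot: [0.779, 0.627, 0.001, 0.0]
force: [-1.8, 2.3, 25.2]
finger_gap: 0.604
```

```bash
python3 - <<'E'
from h import *
settle();go(445.6,-121.4,139,-12.3)
E
```

```text
tcp [ 445.  -121.7  138.6] rot [ 0.09 -0.02  0.02] shift [ 0.4  0.6 -0.4] rows 0.02 q1 -29.2 q6 -17.0 t 23.63 gap 0.597 F [0.5 1.4 6.2]
```

Emit:
drive_tool(linear=[[0, 0, 0], [0, 0, 0], [0, 0, 0], [0, 0, 0], [0, 0, -8], [0, 0, -20], [0, 0, -35], [0, 0, -35], [0, 0, -35], [20, 0, -20], [35, 0, 0], [35, 0, 0], [35, 0, 0], [35, 0, 0], [35, 0, 0], [35, 0, 0], [35, 0, 0], [35, 0, 0], [0, 0, 0]], rot=[[0, 0, 0], [0, 0, 0], [0, 0, 0], [0, 0, 0], [0, 0, 0], [0, 0, 0], [0, 0, 0], [0, 0, 0], [0, 0, 0], [0, 0, 0], [0, 0, 0], [0, 0, 0], [0, 0, 0], [0, 0, 0], [0, 0, 0], [0, 0, 0], [0, 0, 0], [0, 0, 0], [0, 0, 0]], hand=[60, 68, 68, 68, 68, 68, 68, 68, 68, 68, 68, 68, 68, 68, 68, 68, 68, 68, 68])

```text
t: 25.22
tcp_pos: [0.5127, 0.182, 0.3092]
tool_rot: [0.782, 0.624, 0.006, 0.004]
force: [1.1, -0.3, 0.0]
finger_gap: 0.797
```

```bash
python3 - <<'E'
from h import *
settle();go(445.6,150,250,-12.3)
m=cams.camera_model("top");im=snap("top","t11.png");b=snap("side","s11.png")
for l,z in(("divider_grip",.06),("blue_box_center",.10)):
  for r in cams.regions_of(l,"top")[:2]: print(l,r["score"],r["rect"],fit(m,r["pixels"],z))
a=cv2.resize(im[190:300,255:385,::-1],(400,338));b=cv2.resize(b[180:330,150:328,::-1],(400,338)); cv2.imwrite("pics/v11.png",np.hstack([a,b]))
E
```

```text
tcp [511.9 179.9 309. ] rot [ 0.74 -0.04 -0.5 ] shift [-43.3 -58.4  59. ] rows 2.24 q1 7.6 q6 20.6 t 25.27 gap 0.8 F [-0.1 -0.6  0.7]
divider_grip 0.64 [275.9, 217.6, 356.1, 280.5] [ 430.1 -181.8  220.3  133.3   77.4]
blue_box_center 0.59 [282.4, 230.7, 307.9, 255.1] [ 443.1 -124.3   69.5   54.    78.3]
```

View pics/v11.png

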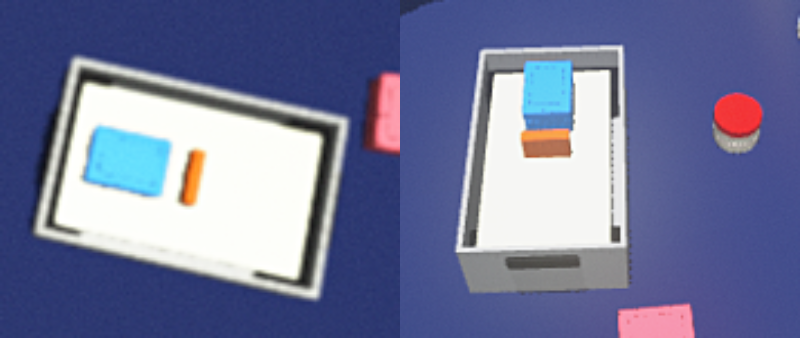

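Both views show the divider flat on its ledges with the handle up at (193,178). The blue box lies flat beside it at (128,160), and the robot is clear.

```bash
python3 -c "
from h import *
print(order.sign_off())"
```

```text
the job is handed in; nothing more can be done
None
```

I packed the case in the order asked and handed it in at about 25 s of the 72 s allowed.

- **Tub:** the green-lidded tub stands upright mid-well. The top view showed this before the divider covered it.
- **Divider:** it lies flat on both ledges with the handle up. It seated at the height I expected, and the last check put it within about 3 mm and 0.5° of the case centre.
- **Blue box:** it lies flat on the divider between the handle and the +x end wall (the case's own x), clear of both. Its measured centre was within about 4 mm of the target.

**Checks that were off:**
- The tub was gripped about 7 mm off centre and fairly high, because the tool drifted while the fingers closed. I allowed for this when placing it.
- The divider touched down with a brief wrist force of about 44 N. That is under the 120 N wrist limit and was carried by the plate, not the gripper's body.
- One wrist-camera measurement of the case and the early top-view position of the blue box were several millimetres off, so I used closer wrist views instead.

The last pictures, taken with the robot clear, showed no other problems.

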